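Sound the depth of a blind bore in a casting mould

TASK

Take the depth gauge by its blue grip out of the wooden stand and lower its rod into the bore of the grey graphite casting mould until it truly bottoms out; the mould's face will push the brass stop up the rod as it goes. Hold the rod pressed on the bottom at about 10 N for a good second (never over 25 N, graphite chips), then let go and leave the gauge standing upright in the bore, rod on the bottom and stop flush on the mould's face, so the depth can be read. Leave the gold bars and the other things on the counter alone.

Things in the scene. Friction and masses are not known exactly. Their poses are not given: they have to be found in the camera images.
- gauge: Loose depth gauge, 145 mm tall, 0.15 to 0.27 kg, standing upright in the stand at the start. Origin at the centre of the rod's flat lower end, z up along the rod. A steel rod of 12 mm diameter (lower end bevelled 1.5 mm) runs from z = 0 to 95 mm with dark rings; a blue square grip, 18 x 18 mm in plan with faces square to the gauge's own x and y, fills z = 95 to 145 mm. A brass stop collar of 34 mm diameter and 14 mm height slides on the rod.
- gauge_grip (a point): Centre of the blue grip, 120 mm above the rod's lower end; axes as the gauge.
- rod_tip (a point): Centre of the rod's lower end (the gauge's origin).
- stop (a joint): Position of the brass stop on the rod, m: the stop's underside is 20 mm + this value above the rod's lower end. Limits 0 to 0.055. It starts between 0 and 0.006, moves up when the mould's face pushes it, with a friction drag of about 3 N when moved slowly, 4 N at 0.1 m/s, and stays where it is left; the gauge's own weight does not move it.
- stop_face (a point): Centre of the underside of the brass stop.
- mould: Grey graphite mould block, fixed, 80 x 80 mm in plan and 75 mm high, with four white marks on its top around the bore. Origin at the centre of its underside, z up. In the middle of its top is an upright blind bore of 14.5 mm diameter. The bore's depth differs from one job to the next, somewhere between 34 and 56 mm, and is not known beforehand: it has to be felt. The floor is flat and hard.
- bore_mouth (a point): Centre of the bore's mouth, in the plane of the mould's top face (75 mm above the counter).
- stand: Wooden stand block, fixed, 70 x 70 mm in plan and 30 mm high; origin at the centre of its underside. The gauge's rod stands in its central hole, 14 mm diameter and 16 mm deep. The stand and the mould may change sides.
- stand_mouth (a point): Centre of the mouth of the stand's hole, 30 mm above the counter.
- bar_a: Bystander: small gold bar lying flat, 46 x 28 x 7 mm, origin under its centre.
- bar_b: Bystander: small gold bar as bar_a.
- bar_c: Bystander: small gold bar as bar_a.
- weight: Bystander: steel calibration weight with a knob, 32 mm diameter, 44 mm high, origin under its centre.
- loupe: Bystander: black loupe, 34 mm diameter, 22 mm high, with a steel tab; origin under its lens.
- pen_cup: Bystander: blue ceramic cup, 72 mm diameter, 85 mm high, origin under its centre.
Mind the look-alikes: they are no part of the job. Leave any orange look-alike of the mould alone.

How it is judged:
By the outcome, as a careful person would: the job done as asked, in the order asked, and still so for the second after the job is handed in, with the robot touching nothing.
It also fails if it takes over 54 s, if anything falls off the work surface, if the arm or the gripper's body presses on something with over 40 N, if the wrist force passes 120 N, or if a joint passes its speed limit or range.

ROBOT

A 7-joint arm with a two-finger parallel gripper is mounted at the origin on the work surface. World frame = base frame: x ahead of the robot, y to its left, z up, the work surface at z = 0. Lengths are in m, angles in rad, forces in N, time in s.
With the tool pointing down it reaches from about 0.425 to 0.875 m from the base axis. Payload 8.4 kg.
Tool frame: the origin (TCP) lies at the very end of the fingers, on their centre line; the grasp point (between the pads) lies robot.hold_point_z behind it (robot.hold_point_z is the distance from the TCP to the grasp point, in m); z points along the fingers, x is the direction in which the jaws open and shut, and the axes are right-handed (so a half turn about z gives the same grasp; the last joint's range is limited). The gripper opens to 87 mm and grips with 3 to 60 N. Pads are 19 mm wide; open, the fingers measure 117 mm over their backs; the gripper's body (75 mm by 190 mm) begins 51 mm behind the grasp point.
Start: joints at [-1.207, 0.333, 0.04, 1.465, -0.013, 1.343, -0.059], TCP at [0.29, 0.582, 0.186] pointing down, gripper open.
Joint ranges: [-2.58, 2.58], [-0.38, 2.09], [-1.3, 1.39], [0.25, 2.4], [-1.5, 4.64], [0.08, 2.09], [-2.65, 2.65]. Speed limits (rad/s): [2.22, 2.22, 2.79, 2.79, 3.14, 3.14, 3.14].

INTERFACE

Orientations are given as [roll, pitch, yaw] about the fixed x, y, z axes, in that order (R = Rz(yaw) Ry(pitch) Rx(roll)).
In Python, from cell import robot gives the robot as it stands.
- The arm moves only by the tool drive_tool, never from a script. Its argument "motion" is one flat list of numbers, 7 for each row, row after row: the shift along the tool's x, y, z in cm, then the turn, a rotation vector about the tool's x, y, z in degrees, then the closure in counts, from 0 (fully open) to 255 (shut). In form: [dx, dy, dz, rx, ry, rz, claw, dx, dy, dz, rx, ry, rz, claw, ...]. A call has 1 to 5 rows; each row shifts and turns the pose as measured when the row begins, along the tool's axes as they then stand; what a row does not reach is not made up. A row lasts 1/8 s, in which the tool goes at most 62.5 mm and 10.7 degrees, less where a joint would pass 70% of its speed; a pose out of reach is approached as far as the arm can. A call is refused whole if a number of a shift passes 6.25 or a number of a turn 10.7, either way. A call with a gripper value outside its range is refused whole. The fingers move at their own pace and stop on an object; "force" is the grip in N (left out, the last holds). Time passes only in rows, so rows that do not move let the fingers close. It gives the time, the measured TCP pose, the force and the opening at its end, in the units of the state.
- robot.observe(): the state, without advancing time (a new reading comes with each control period).
- robot.camera(name): name is "scene" or "top" or "wrist"; returns the picture (480x640x3 uint8, red, green, blue); there is no depth.
- robot.camera_model(name): a dict with "fovy" (degrees; the focal length in pixels is half the picture's height over the tangent of half this angle, whatever the lens; pixels are square), "cx", "cy" (the principal point, pixels), "R" (3x3) and "t" (3): a world point X has camera coordinates R X + t; the wrist camera has in their place "hand_eye" (4x4, takes a point from camera to tool coordinates, whose origin is the TCP and whose axes are the tool frame's). Camera axes: x right, y down, z forward; pixel columns grow to the right and rows downward; lengths in m; the calibration is good to about 2 mm. A picture is of the moment at which its call begins: read the wrist's pose just before it. camera_model takes no time and is no camera call.
- robot.close_job(): hands the job in, once; it reports no verdict.
The state is a dict: "time_s": time; "qpos": joint angles; "qd": joint speeds; "joint_efforts": joint torques, N m; "ee_pos": TCP position; "tool_rot": TCP orientation; "wrist_force": force on the tool from outside, world axes, zero at the start; "moment": the same for the moment, N m; "grip_width": finger opening in m.
Only numpy, scipy, OpenCV 4.12 (cv2) and the standard library are available. Lean on these libraries where they do the work, as an engineer would, in place of code of your own. Each camera call takes 0.05 s, during which the arm holds its last target.

## Working session

There is one attempt and no reset: what is moved stays moved. The work goes in short steps, Python scripts to look and compute and a tool call to move; the robot and the scene stay as the last step left them, time stands still between calls to the robot, and variables do not carry over. Pictures are saved under pics/ and viewed, and the job is handed in when it is done.

Besides the shell and the picture viewer there is one more tool, called after "Request:" as name(argument=value, ...) on one line, values as JSON. drive_tool: Moves the arm, as the interface text tells. Its arguments: {"type":"object","properties":{"motion":{"type":"array","items":{"type":"number"}},"force":{"type":"number"}},"required":["motion"]}

```bash
ls; mkdir -p pics; python3 - <<'E'
from cell import robot
import cv2
print(robot.observe(), robot.hold_point_z)
for n in("scene","top","wrist"):
    cv2.imwrite(f"pics/{n}0.png",robot.camera(n)[:,:,::-1]); print(n,robot.camera_model(n))
E
```

```text
pics
{'time_s': 0.0, 'qpos': array([-1.2071828 ,  0.33390075,  0.03985125,  1.46629422, -0.01340569,
        1.34331243, -0.05850728]), 'qd': array([ 9.30828367e-04,  1.02804368e-03,  1.70965647e-03, -5.83941758e-04,
       -4.99796523e-05,  5.29186044e-04,  6.10442743e-04]), 'joint_efforts': array([-1.87989564e-03, -6.56370592e+01,  1.33375671e+00, -4.03780854e+01,
       -5.98150562e-02,  4.54200630e-02,  1.57698973e-04]), 'ee_pos': array([0.2899763 , 0.58112295, 0.18545436]), 'tool_rot': array([3.14149413e+00, 1.64605305e-03, 1.10797794e+00]), 'wrist_force': array([ 0.68168427, -0.76744169, -0.66846815]), 'moment': array([0.03427982, 0.05434643, 0.01523413]), 'grip_width': 0.08680438371161797} 0.0187
scene {'fovy': 52.54966906500876, 'cx': 321.1662470133028, 'cy': 241.1934546214313, 'R': array([[ 0.44671515,  0.89467505,  0.00145964],
       [ 0.55631513, -0.2764921 , -0.78362338],
       [-0.7006847 ,  0.35086846, -0.62123447]]), 't': array([-0.26020316, -0.21984776,  1.41846444])}
top {'fovy': 52.128840329078024, 'cx': 321.12607823384997, 'cy': 236.43595956965464, 'R': array([[-1.81814903e-03, -9.99857676e-01,  1.67726497e-02],
       [-9.94916335e-01,  1.19835670e-04, -1.00704873e-01],
       [ 1.00688530e-01, -1.68704796e-02, -9.94774953e-01]]), 't': array([-0.00357513,  0.56237192,  1.04238438])}
wrist {'fovy': 64.23405968257467, 'cx': 319.9079597358574, 'cy': 240.581498422341, 'hand_eye': array([[ 9.99999808e-01,  5.31934621e-04,  3.16462387e-04,
         6.22657849e-05],
       [-5.99502887e-04,  9.59570417e-01,  2.81468037e-01,
        -7.74493740e-02],
       [-1.53945351e-04, -2.81468173e-01,  9.59570552e-01,
        -1.98113771e-01],
       [ 0.00000000e+00,  0.00000000e+00,  0.00000000e+00,
         1.00000000e+00]])}
```

View pics/scene0.png

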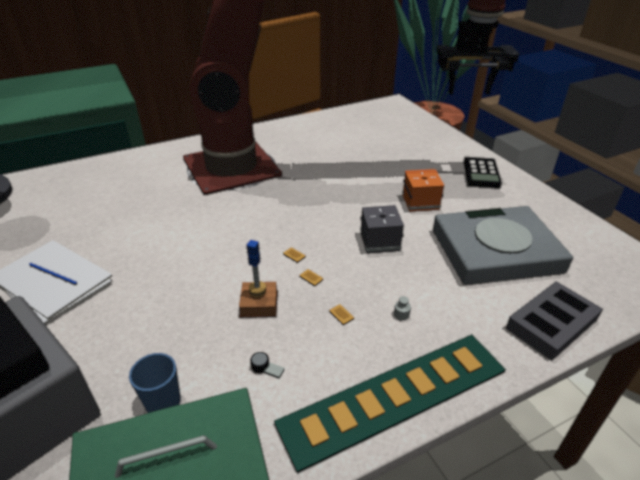

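View pics/top0.png

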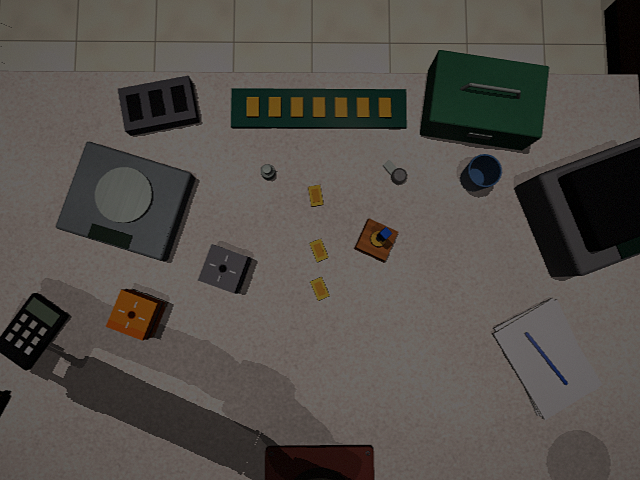

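View pics/wrist0.png

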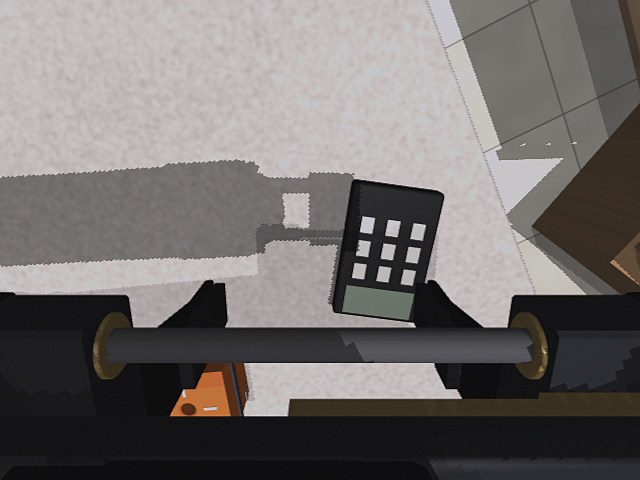

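The scene and top views show the grey mould at top (222,268), the orange look-alike at (131,314), and the gauge in its stand at (380,238). I'll measure them next.

```bash
cat > h.py <<'E'
import numpy as np,cv2
from cell import robot
from scipy.spatial.transform import Rotation as Ro
def ray(n,u,v,pose=None):
    m=robot.camera_model(n); f=240/np.tan(np.radians(m["fovy"]/2))
    d=np.array([(u-m["cx"])/f,(v-m["cy"])/f,1.])
    if n=="wrist":
        H=m["hand_eye"];R=Ro.from_euler("xyz",pose["tool_rot"]).as_matrix()
        return R@H[:3,3]+pose["ee_pos"],R@H[:3,:3]@d
    R=np.array(m["R"]);return -R.T@m["t"],R.T@d
def onz(n,u,v,z,pose=None):
    o,d=ray(n,u,v,pose);return o+d*(z-o[2])/d[2]
def proj(n,X,pose=None):
    m=robot.camera_model(n); f=240/np.tan(np.radians(m["fovy"]/2))
    if n=="wrist":
        H=m["hand_eye"];R=Ro.from_euler("xyz",pose["tool_rot"]).as_matrix()
        c=H[:3,:3].T@(R.T@(np.array(X)-pose["ee_pos"])-H[:3,3])
    else: c=np.array(m["R"])@X+m["t"]
    return c[:2]/c[2]*f+[m["cx"],m["cy"]]
E
python3 - <<'E'
import cv2
im=cv2.imread("pics/top0.png")
a=cv2.resize(im[225:310,185:270],(390,390),interpolation=0);b=cv2.resize(im[205:275,345:415],(390,390),interpolation=0)
cv2.imwrite("pics/z0.png",cv2.convertScaleAbs(cv2.hconcat([a,b]),alpha=1.7))
from h import *
hsv=cv2.cvtColor(im,cv2.COLOR_BGR2HSV)
m=cv2.inRange(hsv,(105,150,60),(130,255,255));m[:,:345]=0;m[:,415:]=0;m[:205]=0;m[275:]=0
ys,xs=np.nonzero(m);print(len(xs),xs.min(),xs.max(),ys.min(),ys.max(),xs.mean(),ys.mean())
print("mould",onz("top",222,268,.075))
print("stand rough",onz("top",378,240,.03))
E
```

```text
81 380 391 227 238 385.48148148148147 232.60493827160494
mould [0.49212101 0.20165104 0.075     ]
stand rough [ 0.55437784 -0.12818277  0.03      ]
```

View pics/z0.png

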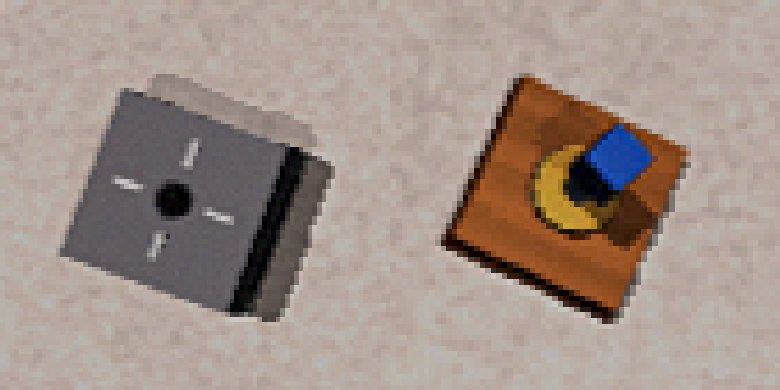

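```bash
python3 - <<'E'
from h import *
c=np.array([(622,123),(653,158),(618,192),(583,155)])-[390,0]
c=c/5.571+[345,205]-.5
P=np.array([onz("top",*p,.159) for p in c]);print(P,P.mean(0))
for i in range(4):
    d=P[(i+1)%4]-P[i];print(np.linalg.norm(d),np.degrees(np.arctan2(d[1],d[0]))%90)
s=np.array([(523,75),(690,150),(615,318),(443,240)])-[390,0]
s=s/5.571+[345,205]-.5
P=np.array([onz("top",*p,.03) for p in s]);P[2:]=[onz("top",*p,.03) for p in s[2:]];print("stand",P.mean(0),[np.linalg.norm(P[(i+1)%4]-P[i]) for i in range(4)])
print("mould",onz("top",185+173/4.588-.5,225+200/4.588-.5,.075))
o=robot.observe();R=Ro.from_euler("xyz",o["tool_rot"]).as_matrix()
print("move cm",R.T@(np.array([.56,-.13,.27])-o["ee_pos"])*100)
E
```

```text
[[ 0.56818888 -0.12699004  0.159     ]
 [ 0.55603683 -0.13751964  0.159     ]
 [ 0.54426243 -0.125246    0.159     ]
 [ 0.55707688 -0.11334627  0.159     ]] [ 0.55639125 -0.12577548  0.159     ]
0.016079324507335967 40.90854530131173
0.017008198899788492 43.8107087736754
0.01748752715770813 42.88035103144375
0.01759627786474462 39.16067067912735
stand [ 0.55529583 -0.12473152  0.03      ] [np.float64(0.0717603191814661), np.float64(0.07263431922221782), np.float64(0.0735402252683801), np.float64(0.07252903732657948)]
mould [0.4919307  0.20122105 0.075     ]
move cm [-51.59959736  55.91123404  -8.36588213]
```

Request:
drive_tool(motion=[-2.5,2.7,-4,0,0,0,0,-3.5,3.8,-3,0,0,0,0,-4,4.3,-1.4,0,0,0,0,-4,4.3,0,0,0,0,0,-4,4.3,0,0,0,0,0], force=20)

```text
time_s: 0.78
ee_pos: [0.3831, 0.3301, 0.27]
tool_rot: [-3.141, 0.005, 1.116]
wrist_force: [0.3, 0.0, 0.4]
grip_width: 0.0872
```

Request:
drive_tool(motion=[-4,4.3,0,0,0,0,0,-4,4.3,0,0,0,0,0,-4,4.3,0,0,0,0,0,-4,4.3,0,0,0,0,0,-4,4.3,0,0,0,0,0])

```text
time_s: 1.4
ee_pos: [0.49, 0.0461, 0.2708]
tool_rot: [-3.141, 0.003, 1.117]
wrist_force: [0.6, 0.6, 0.4]
grip_width: 0.0872
```

Request:
drive_tool(motion=[-4.2,4.5,0,0,0,0,0,-4.2,4.5,0,0,0,0,0,-4.2,4.5,0,0,0,0,0,0,0,0,0,0,10.6,0,0,0,0,0,0,10.6,0])

```text
time_s: 2.02
ee_pos: [0.5556, -0.136, 0.2706]
tool_rot: [3.14, 0.004, 0.738]
wrist_force: [0.4, 0.7, 0.1]
grip_width: 0.0868
```

```bash
cat > w.py <<'E'
from h import *
import sys,pickle
o=robot.observe();im=robot.camera("wrist")[:,:,::-1].copy()
cv2.imwrite(f"pics/{sys.argv[1]}.png",im);pickle.dump(o,open(sys.argv[1]+".pkl","wb"))
print(o["time_s"],o["ee_pos"],np.degrees(o["tool_rot"]),o["wrist_force"],o["qpos"].round(2))
E
python3 w.py w1
```

```text
2.025 [ 0.55563191 -0.13597609  0.27057309] [179.89626031   0.23243116  42.29878559] [0.42032174 0.72416202 0.07841752] [-0.5   0.16  0.76  1.56 -0.11  1.47  1.  ]
```

View pics/w1.png

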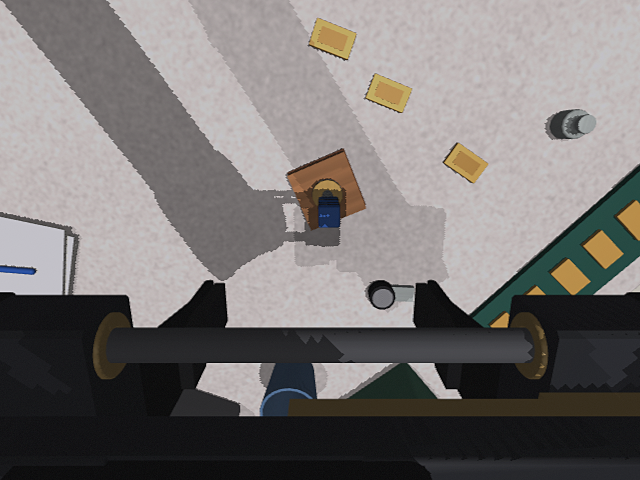

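Wrist view: gauge at about (329,213), with the stand behind it; a bar-free space on both sides of the grip. I'll zoom in on the grip.

```bash
python3 - <<'E'
from h import *
import pickle
o=pickle.load(open("w1.pkl","rb"));im=cv2.imread("pics/w1.png")
cv2.imwrite("pics/z1.png",cv2.convertScaleAbs(cv2.resize(im[170:250,290:370],(800,600)[:1]*0 or (600,600),interpolation=0),alpha=1.6))
hsv=cv2.cvtColor(im,cv2.COLOR_BGR2HSV)
m=cv2.inRange(hsv,(105,120,20),(130,255,255));m[:170]=0;m[250:]=0;m[:,:290]=0;m[:,370:]=0
ys,xs=np.nonzero(m);print(xs.min(),xs.max(),ys.min(),ys.max())
# lit top
v=hsv[...,2]
for r in range(190,235,2):print(r,[int(x) for x in v[r,312:346:2]])
E
```

```text
318 339 197 227
190 [56, 85, 80, 88, 82, 85, 76, 56, 53, 92, 89, 76, 80, 155, 144, 59, 66]
192 [71, 87, 86, 87, 89, 78, 50, 47, 49, 51, 81, 84, 85, 81, 86, 70, 69]
194 [71, 87, 86, 87, 91, 55, 48, 46, 45, 41, 57, 89, 87, 85, 88, 69, 67]
196 [70, 87, 86, 92, 88, 47, 53, 46, 53, 45, 47, 59, 66, 88, 88, 67, 62]
198 [74, 87, 87, 66, 48, 46, 47, 47, 48, 48, 49, 48, 50, 74, 90, 73, 61]
200 [72, 86, 89, 52, 61, 61, 58, 55, 55, 57, 55, 56, 58, 43, 91, 62, 66]
202 [71, 78, 89, 48, 34, 37, 39, 37, 21, 23, 22, 22, 23, 27, 65, 67, 63]
204 [81, 71, 88, 48, 24, 25, 29, 34, 14, 16, 22, 21, 22, 17, 62, 66, 62]
206 [97, 68, 70, 45, 52, 56, 55, 57, 55, 52, 53, 53, 54, 56, 60, 68, 67]
208 [66, 66, 68, 59, 79, 79, 79, 79, 78, 80, 80, 79, 80, 80, 61, 71, 70]
210 [65, 64, 66, 60, 80, 79, 79, 78, 78, 79, 78, 77, 78, 79, 64, 72, 67]
212 [66, 66, 69, 59, 78, 79, 78, 78, 77, 80, 79, 78, 80, 79, 61, 69, 66]
214 [68, 67, 68, 56, 139, 68, 70, 66, 119, 75, 78, 79, 78, 77, 59, 67, 64]
216 [67, 67, 69, 54, 164, 115, 171, 72, 126, 76, 79, 79, 80, 79, 57, 62, 50]
218 [69, 68, 72, 56, 76, 75, 76, 77, 77, 80, 79, 78, 79, 77, 102, 151, 171]
220 [70, 70, 73, 56, 79, 79, 78, 79, 79, 79, 79, 79, 79, 75, 148, 166, 164]
222 [70, 69, 72, 56, 79, 79, 78, 79, 79, 79, 80, 79, 80, 75, 141, 161, 164]
224 [69, 67, 68, 46, 79, 76, 132, 70, 78, 78, 79, 79, 79, 75, 137, 164, 164]
226 [66, 66, 67, 53, 110, 128, 153, 155, 72, 78, 77, 76, 75, 68, 137, 165, 168]
228 [65, 65, 72, 91, 88, 90, 91, 90, 87, 89, 91, 93, 91, 83, 140, 163, 163]
230 [81, 87, 87, 85, 86, 88, 87, 87, 85, 85, 86, 88, 87, 80, 139, 160, 164]
232 [89, 89, 90, 89, 86, 84, 86, 87, 86, 86, 88, 87, 87, 81, 138, 160, 166]
234 [89, 90, 90, 88, 85, 88, 88, 87, 86, 88, 85, 86, 85, 82, 140, 159, 161]
```

View pics/z1.png

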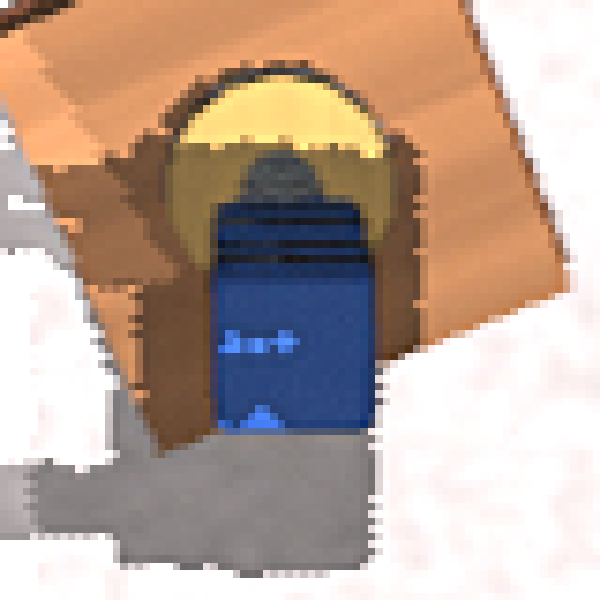

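```bash
python3 - <<'E'
from h import *
import pickle
o=pickle.load(open("w1.pkl","rb"))
P=onz("wrist",328.8,216.6,.159,o);print(P)
print([np.linalg.norm(onz("wrist",318.3,216.6,.159,o)-onz("wrist",339.4,216.6,.159,o))])
R=Ro.from_euler("xyz",o["tool_rot"]).as_matrix()
for T in (P,np.array([.5558,-.1255,.159])): print(R.T@(np.array([T[0],T[1],.115])-o["ee_pos"])*100)
# tri top+wrist
o1,d1=ray("wrist",328.8,216.6,o);o2,d2=ray("top",385.5,232.7)
s=np.linalg.lstsq(np.stack([d1,-d2],1),o2-o1,rcond=None)[0];print(o1+d1*s[0],o2+d2*s[1])
E
```

```text
[ 0.55598783 -0.12596399  0.159     ]
[np.float64(0.017484778357322903)]
[ 0.76324151 -0.74474917 15.55301761]
[ 0.78057522 -0.79170856 15.55286227]
[ 0.55690565 -0.12680982  0.15355243] [ 0.55694775 -0.12639168  0.1534946 ]
```

Request:
drive_tool(motion=[0.77,-0.77,2,0,0,0,0,0,0,4,0,0,0,0,0,0,4,0,0,0,0,0,0,3,0,0,0,0,0,0,1.5,0,0,0,0])

```text
time_s: 2.7
ee_pos: [0.5566, -0.1247, 0.1224]
tool_rot: [3.138, 0.002, 0.744]
wrist_force: [-0.5, 0.1, -0.1]
grip_width: 0.087
```

```bash
python3 w.py w2
```

```text
2.7 [ 0.55660645 -0.12472308  0.12238565] [1.79816997e+02 1.01138874e-01 4.26540066e+01] [-0.46389988  0.11274186 -0.10322989] [-0.48  0.25  0.73  1.78 -0.18  1.18  1.04]
```

View pics/w2.png

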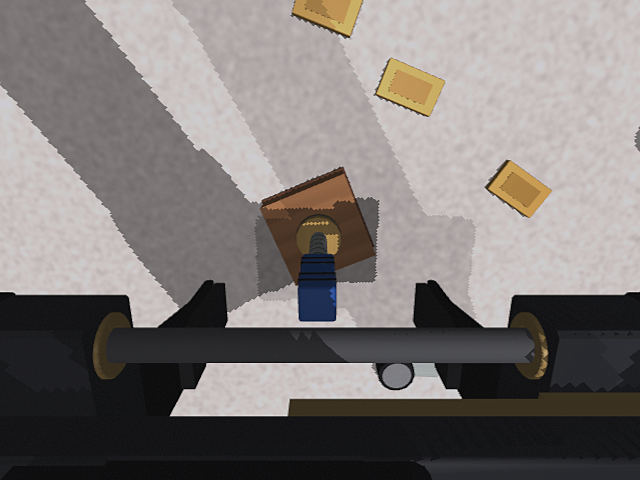

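Request:
drive_tool(motion=[-0.13,0.06,0.74,0,0,0,0,0,0,0,0,0,0,255,0,0,0,0,0,0,255,0,0,0,0,0,0,255,0,0,0,0,0,0,255], force=30)

```text
time_s: 3.38
ee_pos: [0.5576, -0.1263, 0.1166]
tool_rot: [3.136, -0.001, 0.746]
wrist_force: [0.3, -1.1, 0.3]
grip_width: 0.0549
```

```bash
python3 w.py w3
```

```text
3.375 [ 0.55758037 -0.12631895  0.11657121] [ 1.79693646e+02 -3.29755218e-02  4.27588938e+01] [ 0.28407331 -1.05654458  0.33444244] [-0.48  0.26  0.73  1.78 -0.18  1.16  1.05]
```

View pics/w3.png

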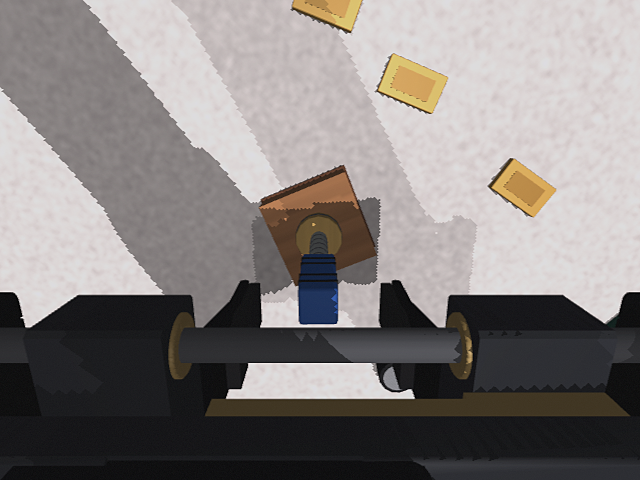

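Request:
drive_tool(motion=[-0.07,-0.05,0.1,0.3,0,0,255,0,0,0,0,0,0,255,0,0,0,0,0,0,255,0,0,0,0,0,0,255])

```text
time_s: 3.92
ee_pos: [0.5567, -0.1265, 0.1156]
tool_rot: [-3.141, -0.001, 0.746]
wrist_force: [-0.4, 0.2, -0.5]
grip_width: 0.0178
```

Request:
drive_tool(motion=[0,0,0,0,0,0,255,0,0,0,0,0,0,255,0,0,0,0,0,0,255])

```text
time_s: 4.3
ee_pos: [0.5567, -0.1264, 0.1155]
tool_rot: [-3.141, -0.001, 0.746]
wrist_force: [0.2, -1.0, 0.1]
grip_width: 0.0178
```

Request:
drive_tool(motion=[0,0,-1,0,0,0,255,0,0,-2,0,0,0,255,0,0,-3,0,0,0,255,0,0,-3,0,0,0,255,0,0,-2,0,0,0,255])

```text
time_s: 4.92
ee_pos: [0.555, -0.1265, 0.229]
tool_rot: [-3.139, 0.002, 0.746]
wrist_force: [0.8, 0.1, -2.1]
grip_width: 0.0178
```

```bash
python3 w.py w4; python3 - <<'E'
from h import *
o=robot.observe();R=Ro.from_euler("xyz",o["tool_rot"]).as_matrix()
print(R.T@(np.array([.4919,.2012,.22])-o["ee_pos"])*100)
E
```

```text
4.925 [ 0.55495845 -0.12645261  0.22901478] [-1.79840129e+02  1.40957930e-01  4.27225420e+01] [ 0.81751396  0.12555855 -2.07562036] [-0.51  0.17  0.75  1.63 -0.12  1.39  1.  ]
[ 17.54024233 -28.44187416   1.15795426]
```

View pics/w4.png

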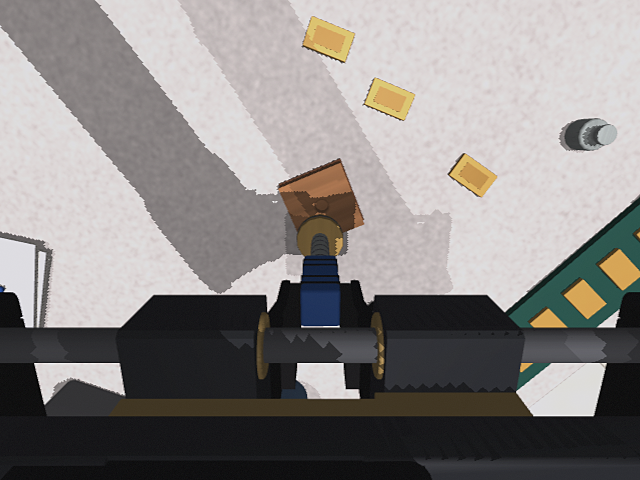

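Request:
drive_tool(motion=[2,-3.2,0,0,0,0,255,3,-4.8,0,0,0,0,255,3,-4.8,0,0,0,0,255,3,-4.8,0,0,0,0,255,2,-3.2,0,0,0,0,255])

```text
time_s: 5.6
ee_pos: [0.5097, 0.1165, 0.2319]
tool_rot: [3.14, -0.001, 0.737]
wrist_force: [0.7, -0.5, -1.9]
grip_width: 0.0176
```

```bash
python3 w.py w5; python3 - <<'E'
from h import *
cv2.imwrite("pics/top5.png",robot.camera("top")[:,:,::-1])
E
```

```text
5.6 [0.50972801 0.11648924 0.23187515] [ 1.79898287e+02 -3.88895768e-02  4.22207872e+01] [ 0.69342313 -0.50550309 -1.94447502] [-0.83  0.04  0.54  1.73 -0.02  1.38  0.45]
```

View pics/w5.png

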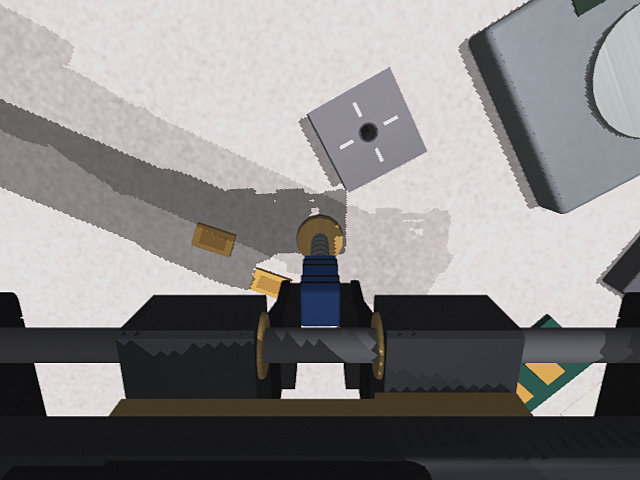

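View pics/top5.png

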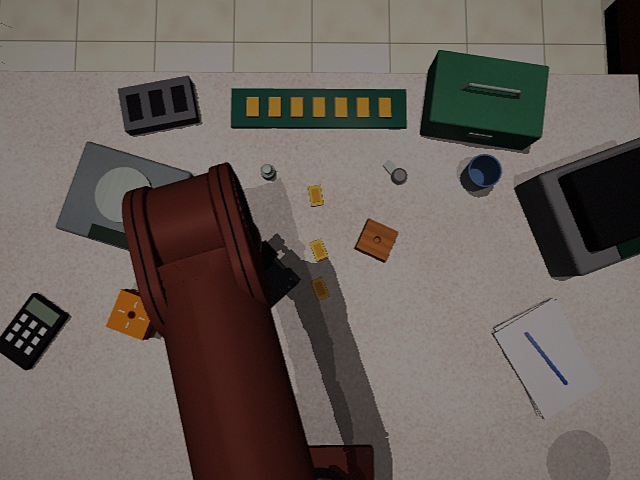

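```bash
python3 - <<'E'
from h import *
import pickle
o=pickle.load(open("w5.pkl","rb"));im=cv2.imread("pics/w5.png")
a=cv2.resize(im[80:190,310:420],(390,390),interpolation=0);b=cv2.resize(im[205:335,260:390],(390,390),interpolation=0)
cv2.imwrite("pics/z5.png",cv2.hconcat([a,b]))
g=cv2.cvtColor(im,cv2.COLOR_BGR2GRAY)
m=(g[112:150,350:388]<70).astype(np.uint8)
n,l,s,c=cv2.connectedComponentsWithStats(m);print(s,c+[350,112])
w=(g>190).astype(np.uint8);w[:85]=0;w[175:]=0;w[:,:330]=0;w[:,405:]=0
n,l,s,c=cv2.connectedComponentsWithStats(w);print(s[1:][s[1:,4]>20],c[1:][s[1:,4]>20])
E
```

```text
[[   0    0   38   38 1224]
 [  10   11   17   18  220]] [[368.59803922 130.24509804]
 [367.95454545 131.91818182]]
[[330  85  27  15 213]
 [398  85   7  15  55]
 [353 102   9  15  55]
 [383 115  15  10  53]
 [340 140  14   9  50]
 [375 148   8  14  46]
 [386 165  19  10 118]] [[338.657277    89.67605634]
 [402.16363636  89.76363636]
 [356.83636364 109.10909091]
 [390.20754717 119.94339623]
 [346.1        144.06      ]
 [378.67391304 154.54347826]
 [397.38983051 170.77966102]]
```

View pics/z5.png

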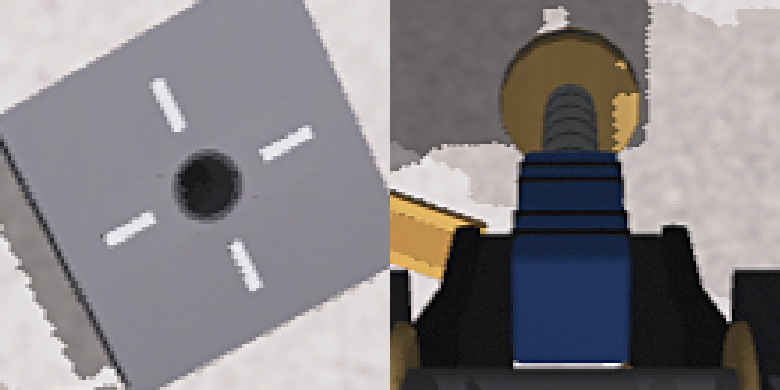

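```bash
python3 - <<'E'
from h import *
import pickle
o=pickle.load(open("w5.pkl","rb"))
R=Ro.from_euler("xyz",o["tool_rot"]).as_matrix()
T=lambda p:o["ee_pos"]+R@np.array(p)
f=lambda p:proj("wrist",T(p),o).round(1)
for h in(.0615,.0675):print("collar near,L,R",f([0,-.017,h]),f([-.017,0,h]),f([.017,0,h]))
print("collar underside near",f([0,-.017,.08]))
for y in(-.009,.009):print("griptop",f([-.009,y,-.0435]),f([.009,y,-.0435]),"gripbottom",f([-.009,y,.0065]),f([.009,y,.0065]))
B=onz("wrist",367.95,131.91,.075,o);print("bore",B, "size",[np.linalg.norm(onz("wrist",359.6,131.9,.075,o)-onz("wrist",376.4,131.9,.075,o))])
# triangulate w/ top
o1,d1=ray("wrist",367.95,131.91,o);o2,d2=ray("top",222.2,268.1)
s=np.linalg.lstsq(np.stack([d1,-d2],1),o2-o1,rcond=None)[0];print(o1+d1*s[0],o2+d2*s[1])
E
```

```text
collar near,L,R [319.8 219. ] [295.8 242.4] [343.8 242.4]
collar near,L,R [319.8 217.1] [296.3 240. ] [343.3 240. ]
collar underside near [319.8 213.3]
griptop [299.3 291.2] [340.3 291.2] gripbottom [303.8 255. ] [335.8 255. ]
griptop [299.8 327.9] [339.7 327.9] gripbottom [304.2 284.6] [335.4 284.6]
bore [0.49172226 0.20040945 0.075     ] size [np.float64(0.01500206705483185)]
[0.49124026 0.20003942 0.07997199] [0.49172932 0.20030871 0.08003944]
```

```bash
cat > d.py <<'E'
from h import *
import sys
t=np.array([float(x) for x in sys.argv[1:4]])
o=robot.observe();R=Ro.from_euler("xyz",o["tool_rot"]).as_matrix()
print(o["time_s"],o["ee_pos"],o["wrist_force"],np.degrees(o["tool_rot"]))
print("shift cm",R.T@(t-o["ee_pos"])*100,"level rot deg",np.degrees(Ro.from_matrix(R.T@Ro.from_euler("xyz",[np.pi,0,o["tool_rot"][2]]).as_matrix()).as_rotvec()))
E
python3 d.py .4918 .2006 .195
```

```text
5.7 [0.50924019 0.1190478  0.23150666] [-0.41354152 -0.13498368 -1.23686295] [ 1.79956102e+02 -2.30737149e-02  4.25074617e+01]
shift cm [ 4.22322702 -7.19314733  3.64685686] level rot deg [ 4.38980137e-02 -2.30737138e-02 -8.83913505e-06]
```

Request:
drive_tool(motion=[1.5,-2.5,0,0,0,0,255,1.5,-2.5,1,0,0,0,255,1.2,-2.2,1.2,0,0,0,255,0,0,1,0,0,0,255,0,0,0,0,0,0,255])

```text
time_s: 6.32
ee_pos: [0.4917, 0.1991, 0.1979]
tool_rot: [3.139, 0.001, 0.739]
wrist_force: [0.1, -0.8, -1.3]
grip_width: 0.0173
```

```bash
python3 w.py w6;python3 d.py .4918 .2006 .182;python3 - <<'E'
from h import *
cv2.imwrite("pics/s6.png",cv2.resize(robot.camera("scene")[160:270,310:450,::-1],(700,550),interpolation=0))
E
```

```text
6.325 [0.49171901 0.19910228 0.19789315] [1.79878125e+02 5.11279790e-02 4.23269273e+01] [ 0.12004167 -0.79659854 -1.2646892 ] [-0.91  0.08  0.47  1.76 -0.03  1.31  0.3 ]
6.375 [0.4919354  0.19939212 0.19841103] [-0.35961094  0.30731857 -2.30814764] [1.79884258e+02 1.22726780e-03 4.23257944e+01]
shift cm [ 0.07135641 -0.10173401  1.64089978] level rot deg [1.15741802e-01 1.22726738e-03 1.23958682e-06]
```

View pics/w6.png

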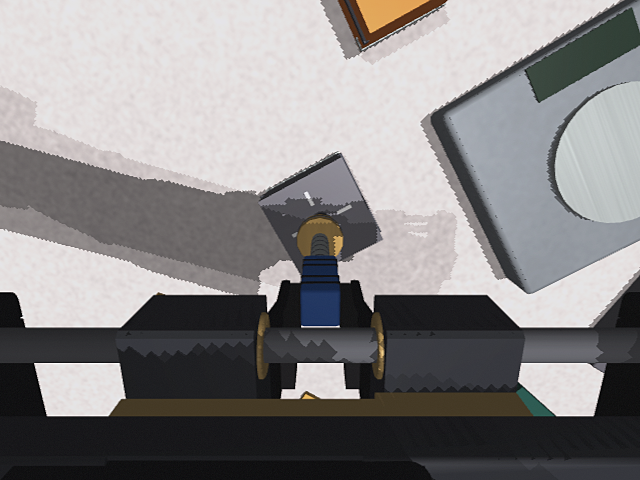

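View pics/s6.png

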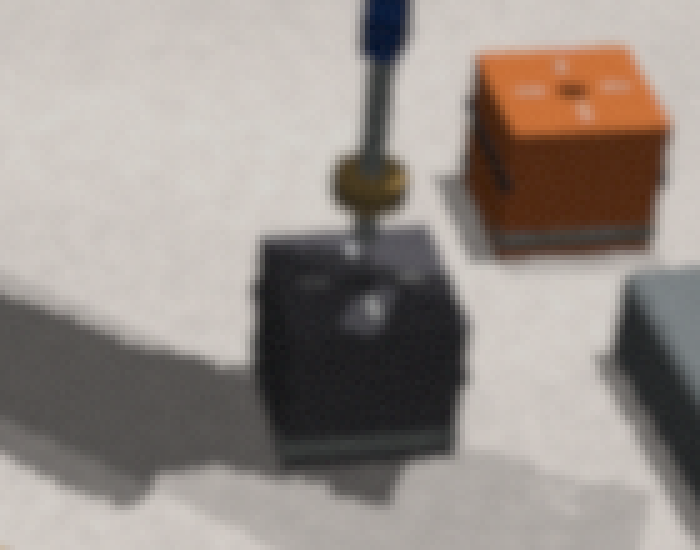

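```bash
python3 - <<'E'
from h import *
import pickle
o=pickle.load(open("w6.pkl","rb"))
R=Ro.from_euler("xyz",o["tool_rot"]).as_matrix()
for z in(.1015,.0745,.0065,-.0135):print(z,(proj("scene",o["ee_pos"]+R@[0,0,z])-[310,160])*5)
print("bore",(proj("scene",np.array([.4918,.2006,.075]))-[310,160])*5)
im=cv2.imread("pics/w6.png");cv2.imwrite("pics/z6.png",cv2.resize(im[140:340,240:400],(640,800)[:1]+(600,) if 0 else (480,600),interpolation=0))
E
```

```text
0.1015 [364.36640493 233.76587894]
0.0745 [369.39442736 182.80363978]
0.0065 [382.78526932  47.07884932]
-0.0135 [386.93596366   5.00889423]
bore [363.79949933 272.02001271]
```

View pics/z6.png

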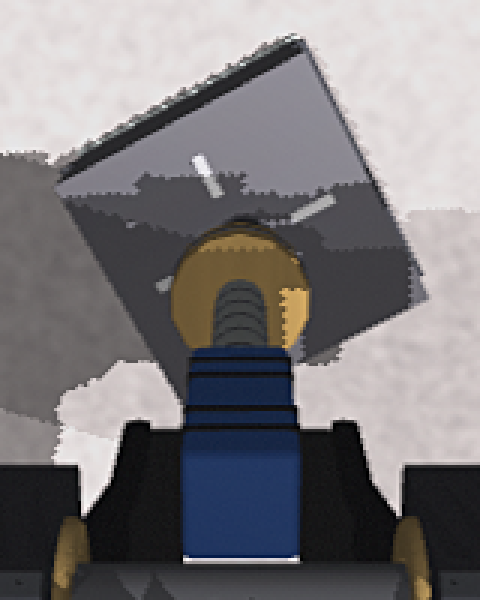

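```bash
python3 - <<'E'
from h import *
import pickle
o=pickle.load(open("w6.pkl","rb"));im=cv2.imread("pics/w6.png");g=cv2.cvtColor(im,cv2.COLOR_BGR2GRAY)
out=[]
for (x0,x1,y0,y1) in((300,316,188,208),(334,354,202,217)):
    r=g[y0:y1,x0:x1];m=(r>145).astype(np.uint8);n,l,s,c=cv2.connectedComponentsWithStats(m);i=1+np.argmax(s[1:,4]);print(s[i],c[i]+[x0,y0]);out.append(c[i]+[x0,y0])
A,B=[onz("wrist",*p,.075,o)[:2] for p in out];d=(B-A)/2;M=(A+B)/2
print(A,B,np.linalg.norm(d)*2,"c",M+[d[1],-d[0]],M+[-d[1],d[0]])
o5=pickle.load(open("w5.pkl","rb"))
P=[onz("wrist",*p,.075,o5)[:2] for p in((356.84,109.11),(390.21,119.94),(346.1,144.06),(378.67,154.54))];print(np.mean(P,0),P)
E
```

```text
[ 4  3 10 15 62] [308.38709677 197.53225806]
[ 3  3 14  9 50] [343.7  209.04]
[0.47030415 0.20808096] [0.49921172 0.22102118] 0.0316717062128558 c [0.49122805 0.20009729] [0.47828782 0.22900486]
[0.49186397 0.2002627 ] [array([0.47103082, 0.20764689]), array([0.49918704, 0.22096558]), array([0.48450978, 0.17963614]), array([0.51272824, 0.1928022 ])]
```

Request:
drive_tool(motion=[0.05,-0.08,0.6,0.1,0,0,255,0,0,0.5,0,0,0,255,0,0,0.3,0,0,0,255,0,0,0,0,0,0,255])

```text
time_s: 6.92
ee_pos: [0.493, 0.199, 0.1848]
tool_rot: [3.141, -0.002, 0.736]
wrist_force: [0.1, 0.6, -1.3]
grip_width: 0.0172
```

```bash
python3 d.py .4917 .2004 .172
```

```text
6.925 [0.49299531 0.19895801 0.18477179] [ 0.13951731  0.56915292 -1.26907684] [ 1.79972040e+02 -1.20331104e-01  4.21628887e+01]
shift cm [-0.00190324 -0.19445565  1.27708331] level rot deg [ 2.79603031e-02 -1.20331102e-01 -2.93607610e-05]
```

Request:
drive_tool(motion=[0,-0.2,0,0,-0.1,0,255,0,0,0,0,0,0,255,0,0,0,0,0,0,255])

```text
time_s: 7.3
ee_pos: [0.4917, 0.2008, 0.1851]
tool_rot: [3.141, -0.001, 0.736]
wrist_force: [-0.0, 0.4, -1.9]
grip_width: 0.0175
```

```bash
for i in 1 2; do python3 d.py .4917 .2004 .172; done
```

```text
7.3 [0.49169127 0.20075424 0.18510591] [-0.03330922  0.43009511 -1.90301059] [ 1.79967436e+02 -4.09973775e-02  4.21768735e+01]
shift cm [-0.02407528  0.02609285  1.3105887 ] level rot deg [ 3.25637941e-02 -4.09973764e-02 -1.16503365e-05]
7.3 [0.49169127 0.20075424 0.18510591] [-0.03330922  0.43009511 -1.90301059] [ 1.79967436e+02 -4.09973775e-02  4.21768735e+01]
shift cm [-0.02407528  0.02609285  1.3105887 ] level rot deg [ 3.25637941e-02 -4.09973764e-02 -1.16503365e-05]
```

Aligned. Next I'll go down slowly and watch the force.

Request:
drive_tool(motion=[0,0,0.4,0,0,0,255,0,-0.02,0.4,0,0,0,255,0,-0.02,0.2,0,0,0,255,0,0,0,0,0,0,255])

```text
time_s: 7.8
ee_pos: [0.4913, 0.201, 0.1742]
tool_rot: [3.141, -0.0, 0.736]
wrist_force: [-0.3, 1.1, -1.8]
grip_width: 0.0175
```

```bash
python3 d.py .4917 .2004 .165
```

```text
7.8 [0.4912746  0.20103832 0.17416105] [-0.3072609   1.11682927 -1.7760775 ] [ 1.79971428e+02 -2.01402233e-02  4.21810755e+01]
shift cm [-0.01166017  0.07540903  0.916139  ] level rot deg [ 2.85723268e-02 -2.01402229e-02 -5.02177519e-06]
```

Request:
drive_tool(motion=[0,0.06,0.15,0,0,0,255,0,0,0.2,0,0,0,255,0,0,0.2,0,0,0,255,0,0,0,0,0,0,255])

```text
time_s: 8.3
ee_pos: [0.4918, 0.2006, 0.1684]
tool_rot: [3.141, -0.001, 0.736]
wrist_force: [-0.2, 0.1, -1.5]
grip_width: 0.0173
```

```bash
python3 d.py .4917 .2004 .165; python3 - <<'E'
from h import *
cv2.imwrite("pics/s7.png",cv2.resize(robot.camera("scene")[160:270,310:450,::-1],(700,550),interpolation=0))
E
```

```text
8.3 [0.49180773 0.20055282 0.16836811] [-0.23087517  0.07459985 -1.52562084] [ 1.79967164e+02 -2.96405485e-02  4.21766795e+01]
shift cm [-0.01841835  0.00389943  0.3368035 ] level rot deg [ 3.28364462e-02 -2.96405477e-02 -8.49356012e-06]
```

View pics/s7.png

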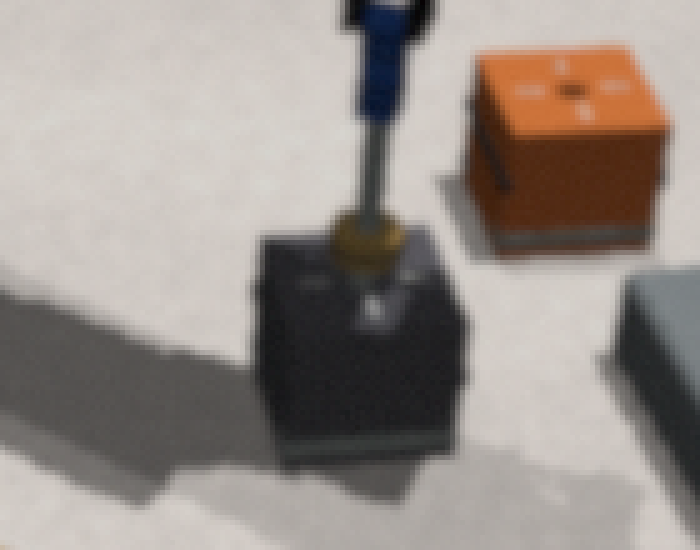

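Request:
drive_tool(motion=[0,0,0.25,0,0,0,255,0,0,0.25,0,0,0,255,0,0,0.25,0,0,0,255,0,0,0.25,0,0,0,255])

```text
time_s: 8.85
ee_pos: [0.492, 0.2007, 0.158]
tool_rot: [3.141, -0.001, 0.736]
wrist_force: [-0.1, -0.3, -1.9]
grip_width: 0.0176
```

Request:
drive_tool(motion=[0,0,0.15,0,0,0,255,0,0,0.15,0,0,0,255])

```text
time_s: 9.1
ee_pos: [0.4919, 0.2006, 0.1547]
tool_rot: [3.141, -0.001, 0.736]
wrist_force: [-0.1, 1.2, -1.4]
grip_width: 0.0175
```

```bash
python3 d.py .4917 .2004 .15
```

```text
9.1 [0.49192098 0.20061118 0.15465762] [-0.12209932  1.24158745 -1.37852   ] [ 1.79966436e+02 -4.76158390e-02  4.21755837e+01]
shift cm [-0.0309429   0.00054063  0.46573661] level rot deg [ 3.35640849e-02 -4.76158376e-02 -1.39467703e-05]
```

Request:
drive_tool(motion=[0,0,0.15,0,0,0,255,0,0,0.15,0,0,0,255])

```text
time_s: 9.35
ee_pos: [0.4923, 0.2007, 0.1521]
tool_rot: [3.141, -0.002, 0.736]
wrist_force: [-1.8, 0.3, 2.4]
grip_width: 0.0177
```

Request:
drive_tool(motion=[0,0,0.15,0,0,0,255,0,0,0.15,0,0,0,255])

```text
time_s: 9.6
ee_pos: [0.4924, 0.2008, 0.1493]
tool_rot: [3.141, -0.002, 0.736]
wrist_force: [-1.4, -0.7, 1.9]
grip_width: 0.0176
```

Request:
drive_tool(motion=[0,0,0.15,0,0,0,255,0,0,0.1,0,0,0,255])

```text
time_s: 9.85
ee_pos: [0.4923, 0.2007, 0.1466]
tool_rot: [3.141, -0.002, 0.736]
wrist_force: [-1.2, -0.1, 1.2]
grip_width: 0.0177
```

Request:
drive_tool(motion=[-0.03,-0.03,0.12,0,0,0,255,0,0,0.12,0,0,0,255])

```text
time_s: 10.1
ee_pos: [0.4921, 0.2008, 0.1441]
tool_rot: [3.141, -0.002, 0.736]
wrist_force: [-0.2, 0.1, 0.8]
grip_width: 0.0177
```

Request:
drive_tool(motion=[0,0,0.1,0,0,0,255,0,0,0.1,0,0,0,255])

```text
time_s: 10.35
ee_pos: [0.4921, 0.2007, 0.142]
tool_rot: [3.141, -0.002, 0.736]
wrist_force: [-0.8, -0.8, 1.7]
grip_width: 0.0176
```

Request:
drive_tool(motion=[0,0,0.1,0,0,0,255,0,0,0.1,0,0,0,255])

```text
time_s: 10.6
ee_pos: [0.4921, 0.2007, 0.1398]
tool_rot: [3.141, -0.002, 0.736]
wrist_force: [-0.7, -0.6, 1.7]
grip_width: 0.0174
```

Request:
drive_tool(motion=[0,0,0.1,0,0,0,255,0,0,0.1,0,0,0,255])

```text
time_s: 10.85
ee_pos: [0.4921, 0.2007, 0.1377]
tool_rot: [3.141, -0.002, 0.736]
wrist_force: [-0.5, -0.2, 1.5]
grip_width: 0.0175
```

Request:
drive_tool(motion=[0,0,0.1,0,0,0,255,0,0,0.1,0,0,0,255])

```text
time_s: 11.1
ee_pos: [0.4921, 0.2007, 0.1355]
tool_rot: [3.141, -0.002, 0.736]
wrist_force: [-0.6, -0.9, 1.3]
grip_width: 0.0173
```

Request:
drive_tool(motion=[0,0,0.1,0,0,0,255,0,0,0.1,0,0,0,255])

```text
time_s: 11.35
ee_pos: [0.4921, 0.2007, 0.1334]
tool_rot: [3.141, -0.002, 0.736]
wrist_force: [-0.7, -0.8, 2.6]
grip_width: 0.0179
```

Request:
drive_tool(motion=[0,0,0.1,0,0,0,255,0,0,0.1,0,0,0,255])

```text
time_s: 11.6
ee_pos: [0.4921, 0.2007, 0.1312]
tool_rot: [3.141, -0.002, 0.736]
wrist_force: [-1.8, 0.2, 1.8]
grip_width: 0.0176
```

Request:
drive_tool(motion=[0,0,0.1,0,0,0,255,0,0,0.1,0,0,0,255])

```text
time_s: 11.85
ee_pos: [0.4921, 0.2007, 0.1291]
tool_rot: [3.141, -0.002, 0.736]
wrist_force: [-1.2, -0.2, 1.6]
grip_width: 0.0174
```

Request:
drive_tool(motion=[0,0,0.1,0,0,0,255,0,0,0.1,0,0,0,255])

```text
time_s: 12.1
ee_pos: [0.4933, 0.2012, 0.1288]
tool_rot: [3.14, -0.005, 0.736]
wrist_force: [-1.9, -2.4, 12.7]
grip_width: 0.0174
```

Request:
drive_tool(motion=[0,0,0.1,0,0,0,255,0,0,0.1,0,0,0,255])

```text
time_s: 12.35
ee_pos: [0.4941, 0.2016, 0.1287]
tool_rot: [3.14, -0.007, 0.736]
wrist_force: [-2.9, -2.3, 10.4]
grip_width: 0.0173
```

```bash
python3 d.py .4919 .2006 .1285; python3 -c "
from h import *
print(robot.observe()['moment'],robot.observe()['joint_efforts'])"
```

```text
12.35 [0.49410345 0.20155929 0.12873139] [-2.9091121  -2.3246392  10.41524382] [179.93209496  -0.40673428  42.15976354]
shift cm [-0.22788248 -0.07681095  0.02143079] level rot deg [ 6.79047531e-02 -4.06734232e-01 -2.41023921e-04]
[-0.69557912  1.05607107  0.01986293] [-3.35224075e-01 -3.84440196e+01  2.09078170e+00 -3.56138349e+01
 -2.93630278e-01 -1.66393597e+00 -1.36243890e-02]
```

Request:
drive_tool(motion=[-0.1,-0.03,0.1,0,-0.2,0,255,-0.1,-0.03,0.1,0,-0.2,0,255])

```text
time_s: 12.6
ee_pos: [0.4934, 0.2011, 0.1287]
tool_rot: [3.14, -0.003, 0.736]
wrist_force: [-1.5, -0.9, 8.8]
grip_width: 0.0177
```

Request:
drive_tool(motion=[-0.05,0,0.1,0,-0.1,0,255,-0.05,0,0.1,0,-0.1,0,255])

```text
time_s: 12.85
ee_pos: [0.4939, 0.2012, 0.1288]
tool_rot: [3.14, -0.003, 0.736]
wrist_force: [-1.8, -1.2, 9.5]
grip_width: 0.0174
```

Request:
drive_tool(motion=[-0.08,-0.02,0.115,0,-0.12,0,255,-0.08,-0.02,0.115,0,-0.12,0,255,-0.08,-0.02,0.115,0,-0.12,0,255])

```text
time_s: 13.22
ee_pos: [0.4938, 0.2012, 0.1288]
tool_rot: [3.14, -0.002, 0.736]
wrist_force: [-0.8, -0.7, 9.9]
grip_width: 0.0177
```

Request:
drive_tool(motion=[-0.08,-0.02,0.115,0,-0.12,0,255,-0.08,-0.02,0.115,0,-0.12,0,255,-0.08,-0.02,0.115,0,-0.12,0,255])

```text
time_s: 13.6
ee_pos: [0.4938, 0.2012, 0.1287]
tool_rot: [3.139, -0.001, 0.736]
wrist_force: [-1.2, -0.9, 10.2]
grip_width: 0.0176
```

Request:
drive_tool(motion=[-0.07,-0.02,0.115,0,-0.1,0,255,-0.07,-0.02,0.115,0,-0.1,0,255,-0.07,-0.02,0.115,0,-0.1,0,255])

```text
time_s: 13.98
ee_pos: [0.4938, 0.2012, 0.1288]
tool_rot: [3.139, -0.001, 0.736]
wrist_force: [-1.9, -1.5, 10.3]
grip_width: 0.0172
```

Request:
drive_tool(motion=[-0.07,-0.02,0.115,0,-0.1,0,255,-0.07,-0.02,0.115,0,-0.1,0,255,-0.07,-0.02,0.115,0,-0.1,0,255])

```text
time_s: 14.35
ee_pos: [0.4938, 0.2012, 0.1288]
tool_rot: [3.139, -0.001, 0.735]
wrist_force: [-2.6, -1.1, 11.2]
grip_width: 0.0173
```

Request:
drive_tool(motion=[-0.07,-0.02,0.08,0,-0.05,0,255,-0.07,-0.02,0.05,0,0,0,255,-0.04,0,0.03,0,0,0,255])

```text
time_s: 14.72
ee_pos: [0.4931, 0.2009, 0.1288]
tool_rot: [3.139, -0.003, 0.735]
wrist_force: [-0.3, -0.5, 4.9]
grip_width: 0.0171
```

```bash
python3 d.py .4919 .2006 .1288
```

```text
14.725 [0.49313134 0.20091149 0.1288418 ] [-0.2816431  -0.45909572  4.93709727] [ 1.79836165e+02 -1.65341576e-01  4.21321928e+01]
shift cm [-0.11222398 -0.05951476  0.00368593] level rot deg [ 0.16383536 -0.16534146 -0.00023639]
```

Request:
drive_tool(motion=[-0.03,0,0.02,0,0,0,255,0,0,0.01,0,0,0,180,0,0,0,0,0,0,120,0,0,0,0,0,0,60,0,0,0,0,0,0,0])

```text
time_s: 15.35
ee_pos: [0.4927, 0.2007, 0.1276]
tool_rot: [3.139, -0.002, 0.736]
wrist_force: [0.0, -0.2, 0.4]
grip_width: 0.048
```

Request:
drive_tool(motion=[0,0,0,0,0,0,0,0,0,0,0,0,0,0,0,0,0,0,0,0,0])

```text
time_s: 15.72
ee_pos: [0.4927, 0.2007, 0.1275]
tool_rot: [3.139, -0.002, 0.736]
wrist_force: [-0.4, 0.5, -0.9]
grip_width: 0.0777
```

```bash
python3 w.py w8;python3 - <<'E'
from h import *
cv2.imwrite("pics/s8.png",cv2.resize(robot.camera("scene")[160:270,310:450,::-1],(700,550),interpolation=0))
E
```

```text
15.725 [0.49267205 0.20072077 0.12751132] [ 1.79829048e+02 -1.22602194e-01  4.21437210e+01] [-0.40260256  0.47645208 -0.87367704] [-0.9   0.13  0.47  1.85 -0.06  1.17  0.32]
```

View pics/w8.png

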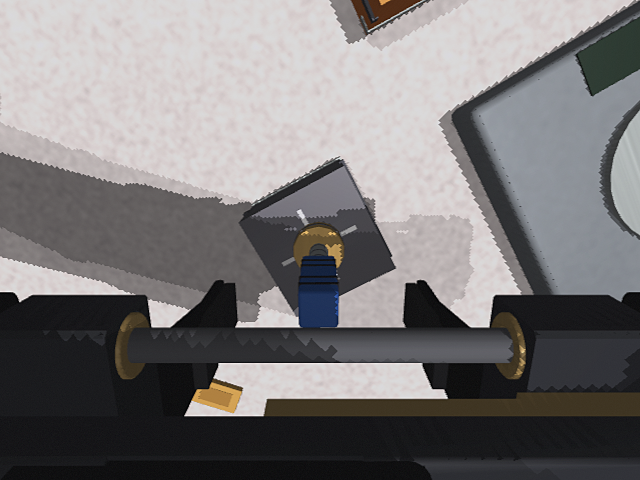

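View pics/s8.png

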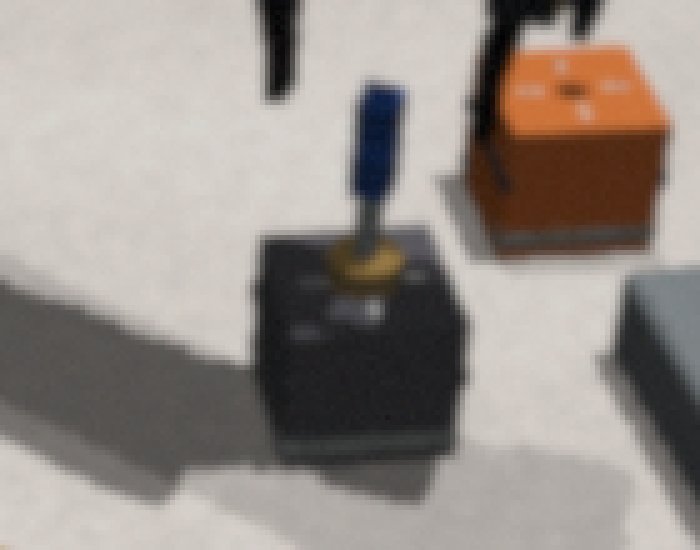

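Scene view: the gauge is standing in the bore, with the stop at about (366,265) on the face. I'll retreat straight up and then check it.

Request:
drive_tool(motion=[0,0,-1.5,0,0,0,0,0,-0.1,-3,0,0,0,0,0,-0.1,-4,0,0,0,0,0,0,-4,0,0,0,0,0,0,-2,0,0,0,0])

```text
time_s: 16.45
ee_pos: [0.4902, 0.2017, 0.28]
tool_rot: [3.138, -0.002, 0.735]
wrist_force: [0.6, 0.1, -0.8]
grip_width: 0.0873
```

Request:
drive_tool(motion=[0,5,0,0,0,0,0,0,5,0,0,0,0,0,0,3,0,0,0,0,0,0,0,0,0,0,0,0])

```text
time_s: 16.95
ee_pos: [0.5809, 0.1039, 0.288]
tool_rot: [3.136, -0.01, 0.738]
wrist_force: [-0.8, -1.0, -0.2]
grip_width: 0.087
```

```bash
python3 w.py w9;python3 - <<'E'
from h import *
im=robot.camera("scene")[:,:,::-1];cv2.imwrite("pics/s9f.png",im)
cv2.imwrite("pics/s9.png",cv2.resize(im[160:260,330:430],(600,600),interpolation=0))
B=np.array([.492,.2006,.075])
for z in (0,.014,.0475,.0975):
  print(z,(proj("scene",B+[0,0,z])-[330,160])*6)
# collar bottom nearest point toward camera
o,d=ray("scene",380,215);c=o-B;c[2]=0;c/=np.linalg.norm(c)
for z in(0,.002):print("collar bottom near",(proj("scene",B+.017*c+[0,0,z])-[330,160])*6,"top near",(proj("scene",B+.017*c+[0,0,z+.014])-[330,160])*6,"top far",(proj("scene",B-.017*c+[0,0,z+.014])-[330,160])*6)
E
```

```text
16.95 [0.58094803 0.10387193 0.2879595 ] [179.68861787  -0.58711027  42.27295539] [-0.84157465 -0.97219365 -0.22641161] [-0.76  0.18  0.59  1.49 -0.1   1.49  0.57]
0 [316.84403103 326.6991919 ]
0.014 [319.85303149 296.02799491]
0.0475 [327.25207542 220.60842085]
0.0975 [338.84786505 102.41078292]
collar bottom near [314.28226983 352.81161132] top near [317.30738327 321.97617242] top far [322.33785769 270.69978556]
collar bottom near [314.71145444 348.43686767] top near [317.74354037 317.53035709] top far [322.76926029 266.30243358]
```

View pics/s9.png

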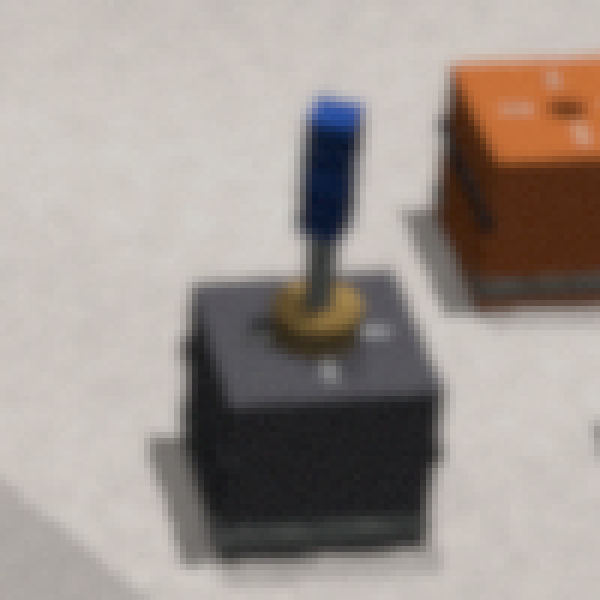

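View pics/w9.png

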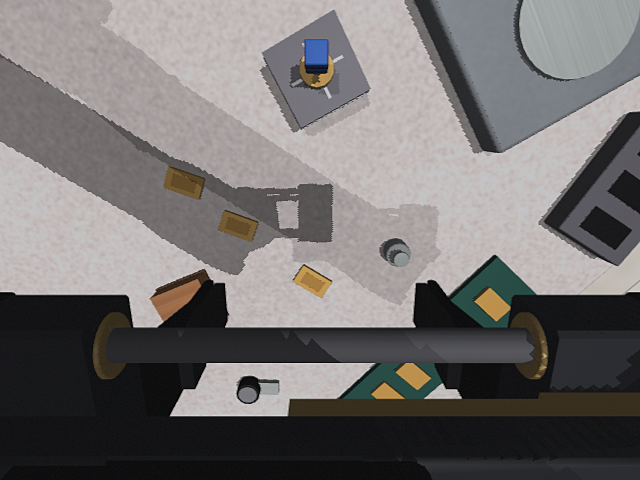

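Both views show the gauge upright with the stop on the face; all of it projects within 1 px of the predicted position. Handing in.

Request:
drive_tool(motion=[0,0,0,0,0,0,0,0,0,0,0,0,0,0])

```text
time_s: 17.3
ee_pos: [0.5788, 0.1089, 0.2883]
tool_rot: [3.139, -0.012, 0.745]
wrist_force: [0.2, 0.4, 0.7]
grip_width: 0.0872
```

```bash
python3 -c "
from cell import robot
print(robot.observe()['qd'].round(3));print(robot.close_job())"
```

```text
[-0.012 -0.007 -0.005  0.003 -0.001  0.    -0.003]
the job is handed in; nothing more can be done
None
```

I took the gauge from the stand by its blue grip and lowered it into the grey mould's bore. I pressed it on the floor, let go, and handed the job in at 17.3 s with the gauge standing upright. No verdict was reported.

- **Bottoming:** the stop met the mould's face at a rod depth of about 20–23 mm and added roughly 3 N of drag. The tool then stopped dead at z = 0.1288 m, which puts the bore at about 47–48 mm deep. That depth is inferred from the tool height.
- **Press:** the wrist read 9.5–11.2 N at each check for about 1.5 s, and 12.7 N was the highest reading seen at the end of any move. Forces within a move were not recorded. These are wrist readings: allowing for the gauge's weight and the stop's drag, the force on the floor was probably 8–13 N.
- **Sideways drift:** pressing pushed the tool about 2 mm to the side and tilted it up to 0.4°. I corrected most of this while holding and eased the side load off before opening the fingers.
- **Final views:** the scene and wrist pictures show the gauge upright and the stop sitting on the face. The stop and grip lie within about 1 pixel of where they should be, which would show a gap of about 1–2 mm but not a smaller one.
- **Other things:** I never moved near the gold bars, the orange look-alike or the rest, and those in the last views looked undisturbed. I didn't measure their positions.

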